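# Set the portion stop and hold the sugar block ready for the knife

## Task

First turn the handwheel of the portioning jig until the stop's pressing face is level with the middle of the marker clip on the fence, moving the stop only with its handwheel. Then stand the brown-sugar block upright on the jig's bed, flat and flush along the fence with one end up against the stop's face, and press it firmly into the corner, down on the bed and against the fence at once, so that both really carry a push of about 10 N. Finish while still holding it pressed there, and leave the cup, jar and bowl where they are.

Things in the scene. Friction and masses are not known exactly. Their poses are not given: they have to be found in the camera images.
- jig: the fixed wooden portioning jig on the table, 130 (x) x 360 (y) mm. Origin: middle of its length on the table surface; its +y runs along the fence away from the handwheel, +x points towards the fence (roughly away from the robot), z up. At jig yaw 0 its axes match the world's; it stands turned by up to 0.2 rad.
- bed: the jig's flat wooden top board; same frame as the jig; bed surface 18 mm above the table, spanning jig x -75 to +55 mm (fence included), y -180 to +180 mm. A thin dark knife slot crosses it at y = -30 mm. The block drags on the bed, so bearing down hard before the block touches the fence can leave the fence without load.
- fence: low aluminium bar along the far (+x) edge of the bed, full length, 18 mm wide, 18 mm high above the bed (top 36 mm above the table); same frame as the jig; its face towards the robot is at jig x = +35 mm.
- fence_foot (a point): point at mid length (jig y = 0) on the line where the fence's face meets the bed surface; axes as the jig's. The block's origin belongs 23 mm on the -x side of this line.
- stop: aluminium stop block, 52 (x) x 14 (y) x 24 (z) mm, sliding just above the bed along jig y between gearbox and knife slot, one side close to the fence. Driven only by the handwheel (0 to 50 mm of travel); a friction drive equivalent to about 20 N holds it against pushes.
- stop_face (a point): top edge, at mid width, of the stop's pressing face (the face looking to jig +y, away from the handwheel), 24 mm above the bed; axes as the jig's.
- clip: small spring-steel marker clip fixed on top of the fence, 10 mm long along the fence, with an upright fin (3 mm thick, 14 mm across the fence) at its middle reaching 20 mm above the fence. Origin: its middle, on the fence's top surface; axes as the jig's. It does not stick out in front of the fence's face. It stands 22 to 40 mm ahead (+y) of where the stop's face starts.
- handwheel (a joint): angle of the handwheel in rad, 0 at the start, growing clockwise seen from above, to 5.0 at most. Each radian moves the stop 10 mm to jig +y (no backlash). Stiffness: friction about 0.22 N m in all; it stays where it is left.
- handwheel_grip (a point): on the handwheel's vertical axis at mid height of its rim, 70 mm above the table, at jig x -5, y -150 mm. The wheel is a black round disc 60 mm in diameter with a rim 16 mm high (62 to 78 mm above the table) and a small steel dot near its edge; it can be gripped across its diameter from above. Below the rim is a thin 18 mm shaft down to a grey gearbox 56 x 50 mm, whose top is 44 mm above the table.
- block: dark brown block of hard pressed sugar, rigid, 46 (x) x 110 (y) x 58 (z) mm, mass 0.3 to 0.55 kg, both ends alike. Origin: centre of its underside; z up, y along its length. It starts upright on the chopping board. When placed, its y axis lies along the jig's y (either way round).
- board: fixed plywood chopping board, 170 x 190 mm, 12 mm thick; origin at the centre of its underside on the table.
- cup: bystander: paper-white cup, 84 mm across the rim, 100 mm high; origin at the centre of its underside.
- jar: bystander: glass jar with a metal cap, 72 mm across, 100 mm high; origin at the centre of its underside.
- bowl: bystander: steel bowl, 120 mm across, 50 mm high; origin at the centre of its underside.

How it is judged:
By the outcome, as a careful person would: the job done as asked, in the order asked, and still so for the second after the job is handed in, while the arm keeps its last pose, push and grip.
It also fails if it takes over 64 s, if anything falls off the work surface, if the arm or the gripper's body presses on something with over 40 N, if the wrist force passes 120 N, or if a joint passes its speed limit or range.

## Robot

A 6-joint arm with a two-finger parallel gripper is mounted at the origin on the work surface. World frame = base frame: x ahead of the robot, y to its left, z up, the work surface at z = 0. Lengths are in m, angles in rad, forces in N, time in s.
With the tool pointing down it reaches from about 0.25 to 0.775 m from the base axis. Payload 4 kg.
Tool frame: the origin (TCP) lies on the front face of the gripper's body, between the roots of the fingers; the fingertips stand 73 mm ahead of it and the grasp point (between the pads) lies 54 mm ahead of it; z points along the fingers, y is the line along which they close (so a half turn about z gives the same grasp; the last joint's range is limited). The gripper opens to 85 mm and grips with 20 to 120 N. Pads are 22 mm wide; open, the fingers measure 114 mm over their backs; the gripper's body (76 mm by 85 mm) begins 54 mm behind the grasp point. The pads swing forward as they close: fully open they stand 13 mm farther back than shut.
Start: joints at [-1.327, 0.087, 1.371, -0, 1.684, -0.103], TCP at [0.187, -0.517, 0.304] pointing down, gripper open.
Joint ranges: [-3.1, 3.1], [-0.76, 2.03], [0.27, 2.55], [-1.08, 4.22], [0.17, 2.65], [-2.57, 2.57]. Speed limits (rad/s): [2.79, 2.79, 3.14, 3.14, 3.14, 3.14].

## Interface

Orientations are given as a unit quaternion [x, y, z, w].
In Python, from plant import manip gives the robot as it stands. The module is installed in compiled form; this text tells all that it offers.
- The arm moves only by the shell command python3 -m inch 'ROWS' [OPENING]. ROWS is JSON, a list that holds one entry, the list of rows, each a list of 4 numbers: the shift along the world's x, y, z scaled (see below), then the turn about the world's z scaled (see below). A call has 1 to 20 rows; each row shifts and turns the commanded pose from where the row before left it; what a row does not reach is not made up. The controller multiplies each number of a shift by 0.02 m and each number of a turn by 4 degrees. A row lasts 1/10 s, in which the tool goes at most 50 mm and 8.59 degrees, less where a joint would pass 70% of its speed; a pose out of reach is approached as far as the arm can. A call with a number of a shift or a turn outside -1 to 1 is refused whole. A call with a gripper value outside its range is refused whole. OPENING is the opening, from 0 (shut) to 1 (fully open), set as the call begins (- or left out, the last holds). The fingers move at their own pace and stop on an object; the grip force is fixed at half the most. Time passes only in rows, so rows that do not move let the fingers close. It gives the time, the measured TCP pose, the force, the opening and the grip force at its end, in the units of the state.
- manip.state(): the state, without advancing time (a new reading comes with each control period).
- manip.camera(name): name is "scene" or "top" or "wrist"; returns a dict with "pixels" (420x560x3 uint8, red, green, blue), "K" (3x3 intrinsics, pixels), "rvec" (rotation vector, rad) and "tvec" (3), from world to camera coordinates, as OpenCV has them; the wrist camera has in their place "mount" (4x4, takes a point from camera to tool coordinates, whose origin is the TCP and whose axes are the flange's). Camera axes: x right, y down, z forward; pixel columns grow to the right and rows downward; lengths in m; the calibration is good to about 2 mm. The wrist camera is an equidistant fisheye: a pixel r from the principal point sees the ray r / f radians off the axis. A picture is of the moment at which its call begins: read the wrist's pose just before it. There is no depth.
- manip.hand_in(): hands the job in; it is judged then, once.
The state is a dict: "clock": time; "q": joint angles; "qd": joint speeds; "effort": joint torques, N m; "ee_pos": TCP position; "tcp_rot": TCP orientation; "ft_force": force on the tool from outside, world axes, zero at the start; "ft_torque": the same for the moment, N m; "gripper_width": finger opening in m; "grip_force": force on a finger pad.
Only numpy, scipy, OpenCV 4.12 (cv2) and the standard library are available. Lean on these libraries where they do the work, as an engineer would, in place of code of your own. Each camera call takes 0.05 s, during which the arm holds its last target. There are 200 camera calls.

## Working session

There is one attempt and no reset: what is moved stays moved. The work goes in short steps, Python scripts to look and compute and a shell command to move; the robot and the scene stay as the last step left them, time stands still between calls to the robot, and variables do not carry over. Pictures are saved under pics/ and viewed, at most 10 in all, crops included, and the job is handed in when it is done.

```bash
mkdir -p pics; cat > h.py <<'E'
import numpy as np, cv2
from plant import manip
def save(name,fn):
    c=manip.camera(name); cv2.imwrite('pics/'+fn,c['pixels'][:,:,::-1]); np.savez('pics/'+fn[:-4]+'.npz',**{k:np.array(v) for k,v in c.items()}); return c
def ray(c,u,v,z):
    R=cv2.Rodrigues(np.array(c['rvec'],float))[0]; t=np.array(c['tvec']).ravel()
    d=R.T@(np.linalg.inv(np.array(c['K']))@[u,v,1]); o=-R.T@t
    return o+d*(z-o[2])/d[2]
def proj(c,P):
    return cv2.projectPoints(np.array(P,float).reshape(-1,3),np.array(c['rvec'],float),np.array(c['tvec'],float),np.array(c['K'],float),None)[0].reshape(-1,2)
E
python3 - <<'E'
from h import *
c=save('top','top1.png'); save('scene','scene1.png')
a=cv2.imread('pics/top1.png');b=cv2.imread('pics/scene1.png')
print(c['K'],c['rvec'],c['tvec']); print(manip.state())
E
```

```text
[[523.35199802   0.         282.07294622]
 [  0.         523.35199802 201.92683381]
 [  0.           0.           1.        ]] [ 2.17679827 -2.1409756   0.13890107] [-0.0143703   0.61966206  1.23055032]
{'clock': 0.1, 'q': array([-1.32703687e+00,  8.78759170e-02,  1.37213706e+00, -4.18183603e-07,
        1.68361450e+00, -1.03100044e-01]), 'qd': array([-0.00091331, -0.0024226 , -0.00430353, -0.00164274,  0.00106442,
       -0.00099024]), 'effort': array([ 1.70219308e-03, -3.53016508e+01, -3.14218318e+01, -1.14773820e-04,
        7.94637424e-03, -5.14160490e-06]), 'ee_pos': array([ 0.186889  , -0.51693736,  0.30284165]), 'tcp_rot': array([ 9.84998212e-01,  1.72561545e-01, -7.17023858e-05, -1.01487939e-03]), 'ft_force': array([-0.20291907, -1.08973731,  0.00284955]), 'ft_torque': array([ 0.02444216, -0.05998494, -0.02583203]), 'grip_force': 0.0, 'gripper_width': 0.08565099605165646}
```

View pics/top1.png

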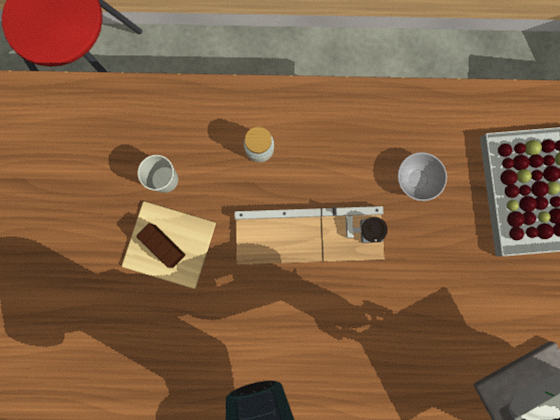

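View pics/scene1.png

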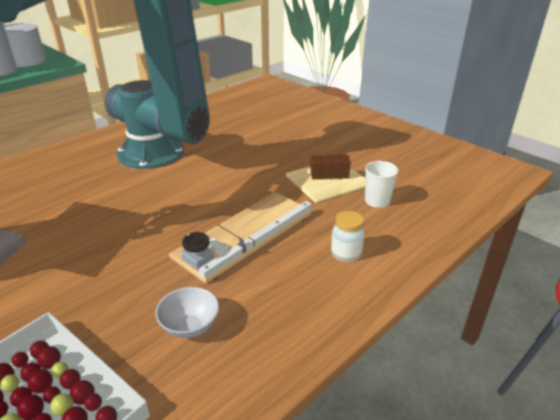

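```bash
python3 - <<'E'
from h import *
a=cv2.imread('pics/top1.png')
j=cv2.resize(a[195:275,225:400],None,fx=4.5,fy=4.5,interpolation=cv2.INTER_CUBIC)
b=cv2.resize(a[195:295,115:225],None,fx=2.3,fy=2.3,interpolation=cv2.INTER_CUBIC)
o=np.zeros((j.shape[0]+b.shape[0],j.shape[1],3),np.uint8);o[:j.shape[0]]=j;o[j.shape[0]:,:b.shape[1]]=b
cv2.imwrite('pics/crop1.png',o);print(o.shape,j.shape,b.shape)
E
```

```text
(590, 788, 3) (360, 788, 3) (230, 253, 3)
```

View pics/crop1.png

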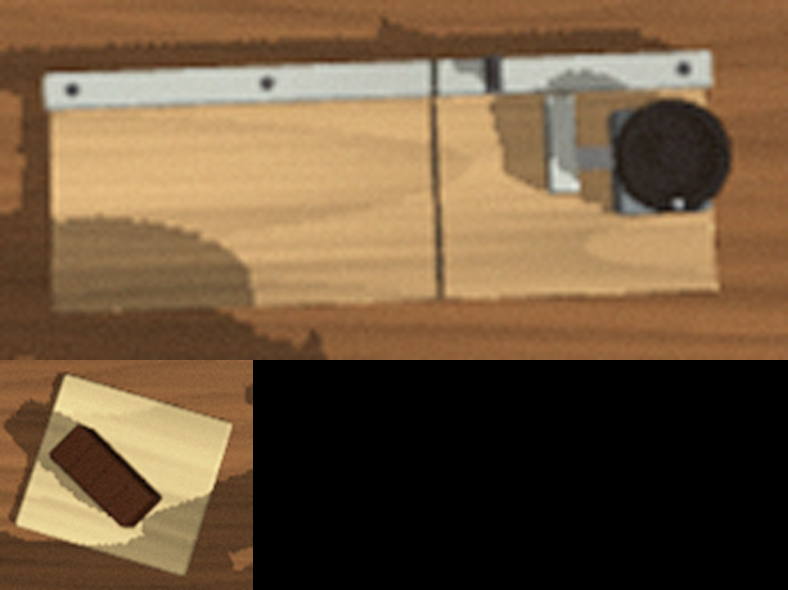

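```bash
cat >> h.py <<'E'
def jig2w(org,yaw,p):
    c,s=np.cos(yaw),np.sin(yaw); return np.array([org[0]+c*p[0]-s*p[1],org[1]+s*p[0]+c*p[1]])
E
python3 - <<'E'
from h import *
from scipy.optimize import least_squares
c=np.load('pics/top1.npz')
J=lambda u,v:((u+.5)/4.5-.5+225,(v+.5)/4.5-.5+195)
B=lambda u,v:((u+.5)/2.3-.5+115,(v-360+.5)/2.3-.5+195)
obs=[((55,180,36),J(44,74)),((55,-180,36),J(711,51)),((-75,180,18),J(52,310)),((-75,-180,18),J(718,290)),((-5,-150,78),J(671,155)),((-75,-30,18),J(440,297)),((35,-30,36),J(435,95))]
P=np.array([o[0] for o in obs])/1000;U=np.array([o[1] for o in obs])
def f(q):
    w=[np.r_[jig2w(q[:2],q[2],p),p[2]] for p in P]; return (proj(c,w)-U).ravel()
r=least_squares(f,[.4,-.1,0]);print(r.x,r.fun.reshape(-1,2).round(1))
q=r.x
inv=lambda w:np.array([[np.cos(q[2]),np.sin(q[2])],[-np.sin(q[2]),np.cos(q[2])]])@(w[:2]-q[:2])
print('wheel',ray(c,*J(671,155),.078),jig2w(q[:2],q[2],(-.005,-.15)))
print('clip',inv(ray(c,*J(494,75),.046)),'stopface',inv(ray(c,*J(547,145),.042)))
for uv in [(50,454),(84,428),(161,497),(130,527)]: print(ray(c,*B(*uv),.070))
print('board',[ray(c,*B(*uv),.012) for uv in [(66,375),(232,424),(185,573),(18,522)]])
for n,u,z in [('cup',(157,170),.1),('jar',(258,140),.1),('bowl',(423,176),.05)]: print(n,ray(c,*u,z))
E
```

```text
[ 0.55204418 -0.07095134  0.04938533] [[-0.2 -0.9]
 [-0.2 -0.6]
 [-0.1  0.7]
 [-0.2  0.2]
 [ 0.8  0.1]
 [ 0.   0.7]
 [-0.2 -0.2]]
wheel [ 0.55464288 -0.21910153  0.078     ] [ 0.55445507 -0.22101528]
clip [ 0.04331367 -0.06159581] stopface [ 0.00520815 -0.08865475]
[0.53066544 0.33579551 0.07      ]
[0.55777216 0.30246793 0.07      ]
[0.48894751 0.22114038 0.07      ]
[0.45825233 0.25126869 0.07      ]
board [array([0.61906782, 0.3388032 , 0.012     ]), array([0.56922114, 0.15871854, 0.012     ]), array([0.41091429, 0.2031857 , 0.012     ]), array([0.46139098, 0.38185546, 0.012     ])]
cup [0.6819255  0.28768573 0.1       ]
jar [0.75727257 0.05482457 0.1       ]
bowl [ 0.68743024 -0.3442479   0.05      ]
```

```bash
python3 -m inch '[[[0.5,0.4,-0.1,0.5],[1,0.8,-0.15,1],[1,0.8,-0.15,1],[1,0.8,-0.15,1],[1,0.8,-0.15,1],[1,0.8,-0.15,1],[1,0.8,-0.15,1],[1,0.8,-0.15,1],[1,0.8,-0.15,1],[1,0.8,-0.15,1],[1,0.8,-0.15,1],[1,0.8,-0.15,1],[1,0.8,-0.15,1],[1,0.8,-0.15,1],[1,0.8,-0.15,1],[1,0.8,-0.15,1],[1,0.8,-0.15,1],[1,0.8,-0.15,1],[1,0.8,-0.15,1],[0,0,0,0]]]' 1; python3 - <<'E'
from h import *
s=manip.state();print(s['ee_pos'],s['tcp_rot'],s['q'],s['clock'])
c=save('wrist','w1.png');print(c['K'],c['mount'])
E
```

```text
clock: 2.1
ee_pos: [0.5585, -0.218, 0.2466]
tcp_rot: [0.681, 0.733, 0.001, -0.001]
ft_force: [-0.1, -1.0, -0.3]
gripper_width: 0.0856
grip_force: 0.0
[ 0.55850817 -0.21802978  0.24656446] [ 6.80598263e-01  7.32655706e-01  5.80086369e-04 -1.13327903e-03] [-0.4674654   0.21528439  1.33907483  0.00174373  1.58908914 -0.54107216] 2.1
[[325.1922621    0.         282.7473854 ]
 [  0.         325.1922621  208.83996589]
 [  0.           0.           1.        ]] [[-3.00280493e-05 -9.45572782e-01 -3.25410683e-01  8.37120076e-02]
 [ 9.99998993e-01 -4.90085270e-04  1.33180407e-03 -1.06318931e-06]
 [-1.41879667e-03 -3.25410315e-01  9.45571845e-01 -6.96472631e-02]
 [ 0.00000000e+00  0.00000000e+00  0.00000000e+00  1.00000000e+00]]
```

View pics/w1.png

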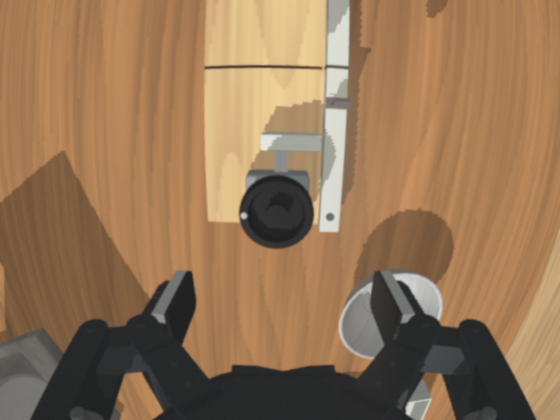

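```bash
cat >> h.py <<'E'
from scipy.spatial.transform import Rotation as Rot
Q=np.array([0.55204418,-0.07095134,0.04938533])
def wray(c,pos,quat,u,v,z):
    K=c['K'];d=np.array([(u-K[0,2])/K[0,0],(v-K[1,2])/K[1,1]]);th=np.hypot(*d)
    r=np.r_[np.sin(th)*d/th,np.cos(th)]
    M=np.array(c['mount']);R=Rot.from_quat(quat).as_matrix()
    o=R@M[:3,3]+pos; d=R@M[:3,:3]@r
    return o+d*(z-o[2])/d[2]
def inv(w,q=Q): return np.array([[np.cos(q[2]),np.sin(q[2])],[-np.sin(q[2]),np.cos(q[2])]])@(np.array(w[:2])-q[:2])
E
python3 - <<'E'
from h import *
c=np.load('pics/w1.npz');p=[.55850817,-.21802978,.24656446];q=[.6805983,.73265571,.00058009,-.00113328]
for n,u,v,z in [('wheel',277,212,.078),('stopL',261,134,.042),('stopR',322,134,.042),('fintop',338,102,.056),('slotL',205,68,.018),('slotR',323,68,.018),('fence end in',320,231,.036),('fence in far',329,1,.036),('bedcorner',209,220,.018)]:
    w=wray(c,p,q,u,v,z);print(n,w.round(4),(inv(w)*1000).round(1))
a=cv2.imread('pics/w1.png')[50:250,190:370]
cv2.imwrite('pics/w1c.png',cv2.resize(a,None,fx=3,fy=3,interpolation=cv2.INTER_CUBIC))
E
```

```text
wheel [ 0.5543 -0.2188  0.078 ] [  -5.  -147.8]
stopL [ 0.5363 -0.1631  0.042 ] [-20.2 -91.3]
stopR [ 0.5876 -0.1591  0.042 ] [ 31.2 -89.8]
fintop [ 0.5963 -0.1308  0.056 ] [ 41.2 -61.9]
slotL [ 0.4796 -0.1064  0.018 ] [-74.1 -31.8]
slotR [ 0.5864 -0.1003  0.018 ] [ 32.8 -31. ]
fence end in [ 0.5961 -0.2495  0.036 ] [  35.2 -180.5]
fence in far [ 0.5852 -0.0409  0.036 ] [34.6 28.3]
bedcorner [ 0.4875 -0.2534  0.018 ] [ -73.4 -179.1]
```

View pics/w1c.png

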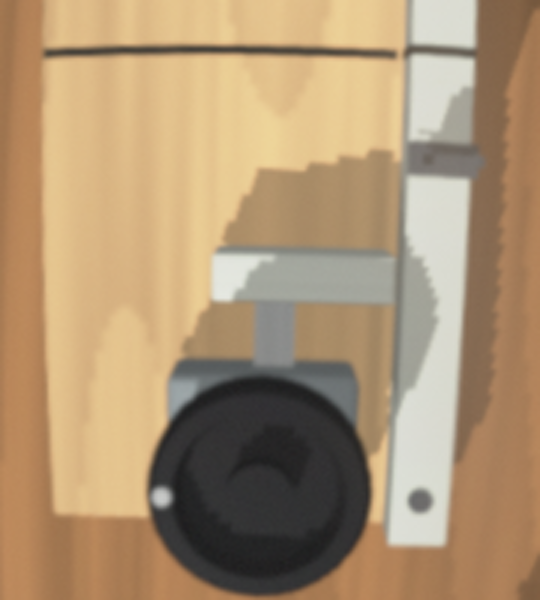

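```bash
python3 -m inch '[[[-0.1,-0.05,-0.5,0],[-0.1,-0.03,-1,0],[0,0,-1,0],[0,0,-1,0],[0,0,-1,0],[0,0,-0.7,0],[0,0,-0.5,0],[0,0,-0.3,0],[0,0,0,0]]]' 1 && python3 -m inch '[[[0,0,0,0],[0,0,0,0],[0,0,0,0],[0,0,0,0],[0,0,0,0],[0,0,0,0],[0,0,0,0],[0,0,0,0]]]' 0
```

```text
clock: 3.05
ee_pos: [0.5525, -0.2229, 0.1273]
tcp_rot: [0.683, 0.73, -0.0, -0.001]
ft_force: [-0.2, 0.3, -1.3]
gripper_width: 0.0853
grip_force: 0.0
clock: 3.85
ee_pos: [0.5535, -0.2231, 0.1297]
tcp_rot: [0.683, 0.731, 0.0, 0.001]
ft_force: [-2.5, 0.3, 5.9]
gripper_width: 0.0579
grip_force: 65.5
```

```bash
python3 -m inch '[[[0,0,0,0],[0,0,0,0],[0.05,0.1,-0.05,0],[0,0.08,-0.05,0],[0,0,0,0],[0,0,0,0]]]' 1 && python3 -m inch '[[[0,0,0,0],[0,0,0,0],[0,0,0,0],[0,0,0,0],[0,0,0,0],[0,0,0,0],[0,0,0,0],[0,0,0,0]]]' 0
```

```text
clock: 4.45
ee_pos: [0.5539, -0.2191, 0.1257]
tcp_rot: [0.683, 0.731, -0.0, -0.0]
ft_force: [-0.4, -0.2, 0.3]
gripper_width: 0.0855
grip_force: 0.0
clock: 5.25
ee_pos: [0.5535, -0.2193, 0.1266]
tcp_rot: [0.683, 0.731, -0.0, -0.0]
ft_force: [-4.6, 0.6, 5.3]
gripper_width: 0.058
grip_force: 65.6
```

```bash
python3 -m inch '[[[0,0,0,-0.5],[0,0,0,-1],[0,0,0,-1],[0,0,0,-1],[0,0,0,-1],[0,0,0,-1],[0,0,0,-1],[0,0,0,-1],[0,0,0,-1],[0,0,0,-1],[0,0,0,0],[0,0,0,0]]]'; python3 -c "
from h import *
s=manip.state();print(s['ft_force'],s['ft_torque'],s['q'])"
```

```text
clock: 6.45
ee_pos: [0.5546, -0.2196, 0.1266]
tcp_rot: [0.883, 0.469, 0.001, 0.001]
ft_force: [1.2, -0.3, 3.7]
gripper_width: 0.0581
grip_force: 65.8
[ 1.23273919 -0.27475202  3.69248074] [ 0.05593651  0.11909984 -0.1482203 ] [-4.72217841e-01  2.85006487e-01  1.50007878e+00  2.13564589e-04
  1.35410336e+00  1.22685588e-01]
```

```bash
python3 -m inch '[[[0,0,0,-1],[0,0,0,-1],[0,0,0,-1],[0,0,0,-1],[0,0,0,-1],[0,0,0,-1],[0,0,0,-1],[0,0,0,-1],[0,0,0,-1],[0,0,0,-1],[0,0,0,-1],[0,0,0,-1],[0,0,0,-1],[0,0,0,-1],[0,0,0,-1],[0,0,0,-1],[0,0,0,-1],[0,0,0,-1],[0,0,0,-1],[0,0,0,-1]]]'; python3 -m inch '[[[0,0,0,-1],[0,0,0,-1],[0,0,0,-1],[0,0,0,-1],[0,0,0,-1],[0,0,0,-1],[0,0,0,-1],[0,0,0,-1],[0,0,0,0],[0,0,0,0]]]'; python3 - <<'E'
from h import *
s=manip.state();print(s['ee_pos'],s['tcp_rot'],s['q'],s['clock'])
save('wrist','w2.png');save('top','top2.png')
a=cv2.resize(cv2.imread('pics/top2.png')[195:270,290:395],None,fx=5,fy=5,interpolation=cv2.INTER_CUBIC)
b=cv2.resize(cv2.imread('pics/w2.png'),(280,210))
o=np.zeros((590,525,3),np.uint8);o[:375]=a;o[378:588,:280]=b;cv2.imwrite('pics/v2.png',o)
E
```

```text
clock: 8.45
ee_pos: [0.5552, -0.2219, 0.1266]
tcp_rot: [0.978, -0.21, 0.003, 0.002]
ft_force: [2.4, -8.1, 0.4]
gripper_width: 0.0581
grip_force: 65.4
clock: 9.45
ee_pos: [0.5546, -0.2228, 0.1267]
tcp_rot: [0.882, -0.471, 0.003, 0.003]
ft_force: [0.4, -9.5, -0.3]
gripper_width: 0.0582
grip_force: 65.5
[ 0.5546079  -0.22276746  0.1266564 ] [ 0.88229775 -0.47067378  0.00321614  0.00255465] [-0.4745773   0.28561387  1.49921877 -0.00533734  1.35041056  2.07748684] 9.45
```

View pics/v2.png

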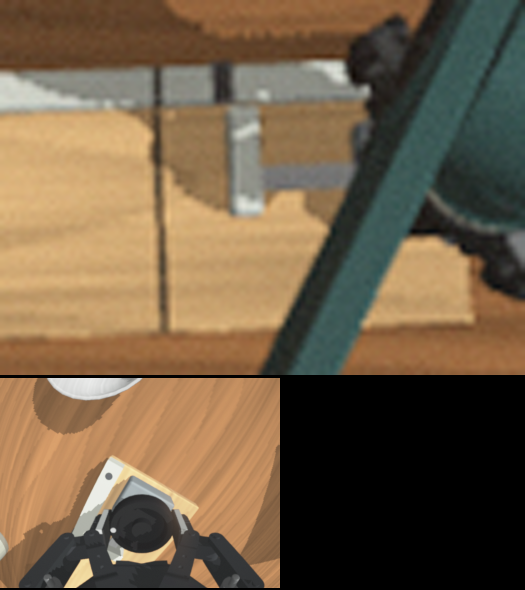

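```bash
python3 -m inch '[[[0,0,0,-1],[0,0,0,-1],[0,0,0,-1],[0,0,0,-0.5],[0,0,0,0],[0,0,0,0]]]'; python3 -m inch '[[[0,0,0,0],[0,0,0,0],[0,0,0,0],[0,0,0.5,0],[0,0,1,0],[0,0,1,0],[0,0,1,1],[0,0,1,1],[0,0,1,1],[0,0,0.5,1],[0,0,0,1],[0,0,0,1],[0,0,0,1],[0,0,0,1],[0,0,0,1],[0,0,0,1],[0,0,0,1],[0,0,0,1],[0,0,0,1],[0,0,0,1]]]' 1;python3 -m inch '[[[0,0.1,0,1],[-0.1,0.1,0,1],[-0.1,0.1,0,1],[-0.1,0.1,0,1],[-0.1,0.1,0,1],[0,0.1,0,1],[0,0.1,0,1],[0,0.1,0,1],[0,0.1,0,1],[0,0.1,0,1],[0,0.1,0,1],[0,0.1,0,1],[0,0.1,0,1],[0,0,0,1],[0,0,0,1],[0,0,0,1],[0,0,0,0],[0,0,0,0]]]';  python3 - <<'E'
from h import *
s=manip.state();print(s['ee_pos'],s['tcp_rot'],s['q'],s['clock'])
np.savez('pics/s3.npz',p=s['ee_pos'],q=s['tcp_rot'])
save('wrist','w3.png')
E
```

```text
clock: 10.15
ee_pos: [0.5542, -0.223, 0.1266]
tcp_rot: [0.818, -0.575, 0.003, 0.003]
ft_force: [-1.0, -9.9, 0.8]
gripper_width: 0.0581
grip_force: 65.5
clock: 12.15
ee_pos: [0.5541, -0.2189, 0.2468]
tcp_rot: [0.993, -0.121, 0.0, 0.0]
ft_force: [-0.5, -0.5, 0.2]
gripper_width: 0.0852
grip_force: 0.0
clock: 13.95
ee_pos: [0.546, -0.1931, 0.2465]
tcp_rot: [0.907, 0.421, 0.0, 0.0]
ft_force: [-1.2, 0.2, 0.6]
gripper_width: 0.0856
grip_force: 0.0
[ 0.54604342 -0.19305318  0.24652761] [9.06986100e-01 4.21160359e-01 2.92300113e-04 2.85159934e-04] [-4.37751606e-01  1.69073498e-01  1.39326699e+00  8.10842334e-05
  1.57843949e+00  2.63596700e-01] 13.95
```

View pics/w3.png

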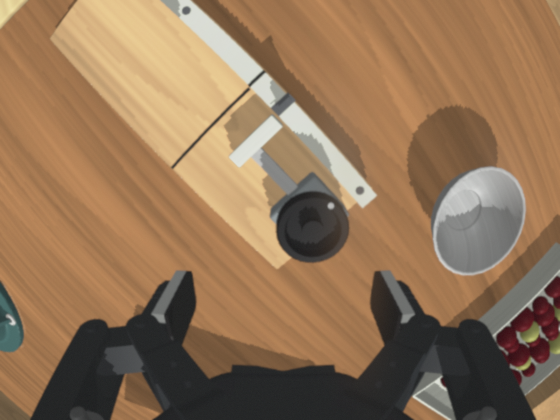

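```bash
cat >> h.py <<'E'
def wproj(c,pos,quat,P):
    M=np.array(c['mount']);R=Rot.from_quat(quat).as_matrix()
    X=((np.asarray(P)-pos)@R-M[:3,3])@M[:3,:3]
    th=np.arctan2(np.hypot(X[:,0],X[:,1]),X[:,2]);ph=np.arctan2(X[:,1],X[:,0]);f=c['K'][0,0]
    return np.c_[c['K'][0,2]+f*th*np.cos(ph),c['K'][1,2]+f*th*np.sin(ph)]
def rect(c,pos,quat,img,z,x0=-30,x1=60,y0=-190,y1=-20,s=6):
    ys,xs=np.meshgrid(np.arange(y0,y1,1/s),np.arange(x1,x0,-1/s))
    w=np.array(jig2w(Q[:2],Q[2],(xs.ravel()/1000,ys.ravel()/1000))).T
    uv=wproj(c,pos,quat,np.c_[w,np.full(len(w),z)]).astype(np.float32).reshape(*xs.shape,2)
    return cv2.remap(img,uv[...,0],uv[...,1],cv2.INTER_CUBIC)
E
python3 - <<'E'
from h import *
c=np.load('pics/w3.npz');s=np.load('pics/s3.npz')
a=rect(c,s['p'],s['q'],cv2.imread('pics/w3.png'),.039,0,60,-150,-20,6)
c1=np.load('pics/w1.npz');p=[.55850817,-.21802978,.24656446];q=[.6805983,.73265571,.00058009,-.00113328]
b=rect(c1,p,q,cv2.imread('pics/w1.png'),.039,20,60,-150,-20,6)
cv2.imwrite('pics/r3.png',np.vstack([a,b]));print(a.shape,b.shape)
for n,u,v in [('wheel',312,226),('dot',331,206)]: print(n,inv(wray(c,s['p'],s['q'],u,v,.078)))
print('dot0',inv(wray(c1,p,q,243.5,215.5,.078)),inv(wray(c1,p,q,277,212,.078)))
E
```

```text
(360, 780, 3) (240, 780, 3)
wheel [-0.00306625 -0.14676797]
dot [ 0.01883153 -0.14437762]
dot0 [-0.03126771 -0.15132225] [-0.00504258 -0.14777078]
```

View pics/r3.png

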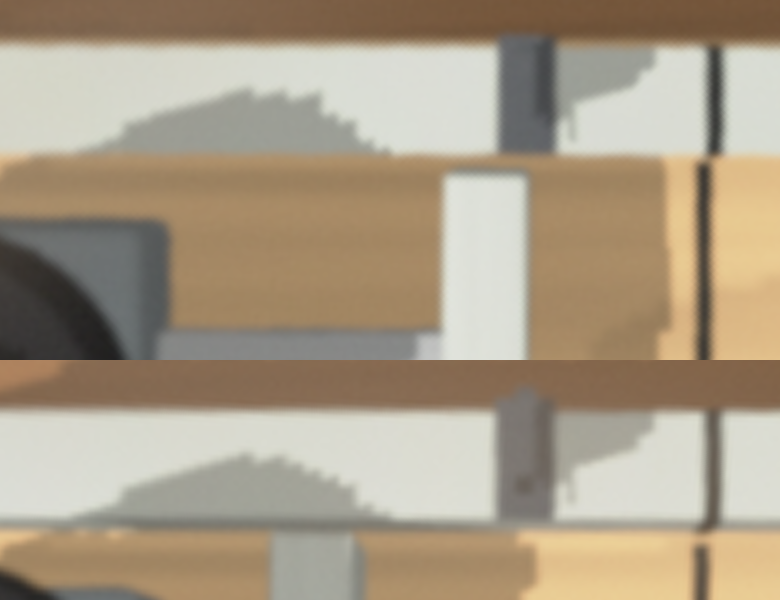

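```bash
python3 -m inch '[[[0,0.5,0,0],[-0.1,1,0,0],[-0.1,1,0,0],[-0.1,1,0,0],[-0.1,1,0,0],[-0.1,1,0,0],[-0.1,1,0,0],[-0.1,1,0,0],[-0.1,1,0,0],[-0.1,1,0,0],[-0.1,1,0,0],[-0.1,1,0,0],[-0.1,1,0,0],[-0.1,1,0,0],[-0.1,1,0,0],[-0.1,1,0,0],[-0.1,1,0,0],[-0.1,1,0,0],[-0.1,1,0,0],[-0.05,1,0,0]]]' 1; python3 -m inch '[[[0,1,0,0],[0,1,-0.5,0],[0,1,-0.5,0],[0,0.7,-0.5,0],[0,0.3,-0.5,0],[0,0,0,0],[0,0,0,0]]]'; python3 - <<'E'
from h import *
s=manip.state();print(s['ee_pos'],s['tcp_rot'],s['clock'])
np.savez('pics/s4.npz',p=s['ee_pos'],q=s['tcp_rot'])
save('wrist','w4.png')
E
```

```text
clock: 16.0
ee_pos: [0.5082, 0.1982, 0.2461]
tcp_rot: [0.907, 0.422, 0.0, -0.0]
ft_force: [1.1, 0.5, -0.6]
gripper_width: 0.0854
grip_force: 0.0
clock: 16.7
ee_pos: [0.5088, 0.2763, 0.2056]
tcp_rot: [0.907, 0.421, -0.001, 0.0]
ft_force: [0.3, -0.8, 0.1]
gripper_width: 0.0853
grip_force: 0.0
[0.50882321 0.27625243 0.20560017] [ 9.06858346e-01  4.21435171e-01 -5.05476080e-04  2.86641349e-04] 16.7
```

View pics/w4.png

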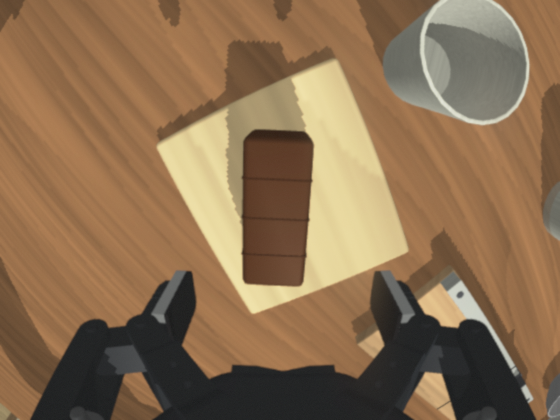

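```bash
python3 - <<'E'
from h import *
c=np.load('pics/w4.npz');s=np.load('pics/s4.npz')
P=[wray(c,s['p'],s['q'],u,v,.070)[:2] for u,v in [(243,284),(303,286),(313,140),(244,138)]]
P=np.array(P);print(P,P.mean(0)); 
for i in range(4):
    d=P[(i+1)%4]-P[i];print(np.hypot(*d),np.arctan2(d[1],d[0]))
E
```

```text
[[0.45695975 0.26001532]
 [0.49003351 0.23007031]
 [0.56194278 0.30896928]
 [0.52946352 0.33816411]] [0.50959989 0.28430476]
0.04461588670379589 -0.7357908494086469
0.10675199843142644 0.8317132747880333
0.04367195983213433 2.4093987524182197
0.10660220856439578 -2.3187416135001837
```

```bash
python3 -m inch '[[[0,0.15,-0.5,-0.25],[0.05,0.1,-1,0],[0,0,-1,0],[0,0,-1,0],[0,0,-0.8,0],[0,0,-0.4,0],[0,0,-0.2,0],[0,0,0,0]]]' 1 && python3 -m inch '[[[0,0,0,0],[0,0,0,0],[0,0,0,0],[0,0,0,0],[0,0,0,0],[0,0,0,0],[0,0,0,0],[0,0,0,0],[0,0,0,0]]]' 0 && python3 -m inch '[[[0,0,0.3,0],[0,0,0.7,0],[0,0,1,0],[0,0,1,0],[0,0,0,0],[0,0,0,0]]]'
python3 - <<'E'
from h import *
s=manip.state();print(s['ee_pos'],s['tcp_rot'],s['clock'],s['ft_force'],s['ft_torque'])
np.savez('pics/s5.npz',p=s['ee_pos'],q=s['tcp_rot'])
save('wrist','w5.png')
E
```

```text
clock: 17.55
ee_pos: [0.51, 0.2816, 0.1078]
tcp_rot: [0.911, 0.413, -0.0, 0.0]
ft_force: [0.4, 0.3, 0.2]
gripper_width: 0.0851
grip_force: 0.0
clock: 18.45
ee_pos: [0.5105, 0.2822, 0.1093]
tcp_rot: [0.91, 0.414, 0.001, -0.0]
ft_force: [0.1, 0.0, 5.3]
gripper_width: 0.0454
grip_force: 64.5
clock: 19.05
ee_pos: [0.5098, 0.2816, 0.1679]
tcp_rot: [0.91, 0.414, 0.0, 0.0]
ft_force: [0.1, -0.5, -3.8]
gripper_width: 0.0451
grip_force: 63.8
[0.50983619 0.28161269 0.16788979] [9.10438532e-01 4.13644371e-01 4.67119678e-05 1.04646570e-04] 19.05 [ 0.14113616 -0.53455873 -3.84137021] [ 0.00428367  0.03150636 -0.02525317]
```

View pics/w5.png

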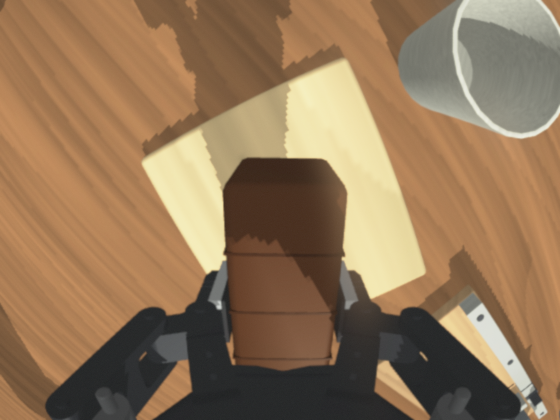

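```bash
python3 - <<'E'
from h import *
c=np.load('pics/w5.npz');K=c['K'];M=c['mount']
for u,v,z in [(285,188,.0385),(283,360,.0385),(285,158,.0965),(224,190,.0385),(347,190,.0385)]:
    d=np.array([(u-K[0,2]),(v-K[1,2])])/K[0,0];th=np.hypot(*d);r=M[:3,:3]@np.r_[np.sin(th)*d/th,np.cos(th)]
    print((M[:3,3]+r*(z-M[2,3])/r[2]).round(4))
for p in [(2,5),(12,-7)]: print(jig2w(Q[:2],Q[2],np.array(p)/1000))
E
```

```text
[0.0543 0.001  0.0385]
[-0.0265  0.0004  0.0385]
[0.0546 0.0015 0.0965]
[ 0.0536 -0.0202  0.0385]
[0.0536 0.0227 0.0385]
[ 0.55379492 -0.06585871]
[ 0.56437511 -0.07735042]
```

```bash
python3 -m inch '[[[0,-0.5,0,0],[0,-1,0,0],[0.15,-1,0,0.5],[0.15,-1,0,1],[0.15,-1,0,1],[0.15,-1,0,1],[0.15,-1,0,1],[0.15,-1,0,1],[0.15,-1,0,1],[0.15,-1,0,1],[0.15,-1,0,1],[0.15,-1,0,1],[0.15,-1,0,1],[0.15,-1,0,1],[0.15,-1,0,0.5],[0.15,-1,0,0],[0.15,-1,0,0],[0.1,-0.7,0,0],[0,-0.2,0,0],[0,0,0,0]]]'; python3 -m inch '[[[0,0,-0.5,0],[0,0,-1,0],[0,0,-0.5,0],[0,0,-0.3,0],[0,0,0,0],[0,0,0,0],[0,0,0,0]]]'; python3 - <<'E'
from h import *
s=manip.state();p=s['ee_pos'];q=s['tcp_rot'];print(p,2*np.arctan2(q[1],q[0]),inv(p)*1000,s['ft_force'],s['clock'])
E
```

```text
clock: 21.1
ee_pos: [0.5565, -0.0667, 0.1673]
tcp_rot: [0.664, 0.748, -0.0, -0.001]
ft_force: [-0.3, -0.1, -3.7]
gripper_width: 0.0452
grip_force: 63.8
clock: 21.8
ee_pos: [0.5575, -0.0663, 0.123]
tcp_rot: [0.663, 0.748, 0.001, 0.001]
ft_force: [-0.1, 0.4, -3.2]
gripper_width: 0.0454
grip_force: 63.7
[ 0.55754763 -0.06629032  0.12296974] 1.690856663583793 [5.72683053 4.38365383] [-0.05871759  0.3530216  -3.2247958 ] 21.8
```

```bash
python3 -m inch '[[[0,0,-0.1,-0.5],[0,0,-0.1,-0.5],[0,-0.1,-0.1,0],[0.01,-0.15,0,0],[0.01,-0.1,0,0],[0,0,0,0],[0,0,0,0],[0,0,0,0]]]'; python3 - <<'E'
from h import *
s=manip.state();p=s['ee_pos'];q=s['tcp_rot'];print(p,2*np.arctan2(q[1],q[0]),inv(p)*1000,s['ft_force'],s['clock'])
E
```

```text
clock: 22.6
ee_pos: [0.5574, -0.0733, 0.116]
tcp_rot: [0.689, 0.725, 0.0, 0.0]
ft_force: [-0.2, -0.3, -3.2]
gripper_width: 0.0454
grip_force: 63.6
[ 0.55738526 -0.07326672  0.11604022] 1.6209636053470868 [ 5.22026462 -2.5762225 ] [-0.20788746 -0.27608393 -3.15972017] 22.6
```

```bash
python3 -m inch '[[[0.1,0.005,0,0],[0.1,0.005,0,0],[0,0,0,0],[0,0,0,0]]]';  python3 -m inch '[[[0.05,0.0025,0,0],[0.05,0.0025,0,0],[0,0,0,0],[0,0,0,0]]]';python3 - <<'E'
from h import *
s=manip.state();p=s['ee_pos'];q=s['tcp_rot'];print(p,2*np.arctan2(q[1],q[0]),inv(p)*1000,s['ft_force'],s['ft_torque'],s['clock'])
E
```

```text
clock: 23.0
ee_pos: [0.5614, -0.073, 0.1159]
tcp_rot: [0.689, 0.725, -0.0, -0.0]
ft_force: [-0.7, -0.4, -3.1]
gripper_width: 0.0454
grip_force: 63.6
clock: 23.4
ee_pos: [0.5624, -0.073, 0.1157]
tcp_rot: [0.689, 0.725, -0.001, -0.001]
ft_force: [-5.3, -0.7, -0.5]
gripper_width: 0.0456
grip_force: 63.7
[ 0.56238664 -0.07302424  0.11567042] 1.6212498472916343 [10.22752481 -2.58093503] [-5.32893088 -0.74996698 -0.52346508] [-0.03140359  0.88010063  0.28130031] 23.4
```

```bash
python3 -m inch '[[[-0.07,0,0,0.15],[0.005,-0.07,0,0],[0.003,-0.05,0,0],[0,0,0,0],[0,0,0,0]]]';  python3 -m inch '[[[0.002,-0.04,0,0],[0.002,-0.04,0,0],[0,0,0,0],[0,0,0,0]]]';python3 - <<'E'
from h import *
s=manip.state();p=s['ee_pos'];q=s['tcp_rot'];print(p,2*np.arctan2(q[1],q[0]),inv(p)*1000,s['ft_force'],s['ft_torque'],s['clock'])
E
```

```text
clock: 23.9
ee_pos: [0.5625, -0.0755, 0.1161]
tcp_rot: [0.685, 0.728, 0.0, 0.0]
ft_force: [0.5, 0.1, -3.6]
gripper_width: 0.0447
grip_force: 63.6
clock: 24.3
ee_pos: [0.5622, -0.077, 0.116]
tcp_rot: [0.685, 0.728, 0.0, 0.0]
ft_force: [0.2, 0.0, -2.9]
gripper_width: 0.0452
grip_force: 63.6
[ 0.56220759 -0.07697138  0.1159575 ] 1.6312956682020612 [ 9.85383843 -6.51441854] [ 0.15167389  0.03843195 -2.90740048] [-0.01142406 -0.01190508 -0.00966504] 24.3
```

```bash
python3 -m inch '[[[0.002,-0.04,0,0],[0.002,-0.04,0,0],[0,0,0,0],[0,0,0,0]]]';python3 -c "
from h import *
s=manip.state();print(inv(s['ee_pos'])*1000,s['ft_force'],s['ft_torque'])"
```

```text
clock: 24.7
ee_pos: [0.5622, -0.0779, 0.116]
tcp_rot: [0.685, 0.728, 0.001, -0.0]
ft_force: [-0.2, 4.3, -2.0]
gripper_width: 0.0455
grip_force: 63.7
[ 9.82401929 -7.40516184] [-0.20900703  4.26546611 -2.01006834] [0.67363108 0.0841702  0.02826115]
```

```bash
python3 -m inch '[[[0.04,0.002,0,0],[0.04,0.002,0,0],[0,0,0,0],[0,0,0,0]]]';python3 -c "
from h import *
s=manip.state();print(inv(s['ee_pos'])*1000,s['ft_force'],s['ft_torque'])"
```

```text
clock: 25.1
ee_pos: [0.5631, -0.0779, 0.1155]
tcp_rot: [0.685, 0.728, -0.0, -0.001]
ft_force: [-3.9, 3.9, -1.3]
gripper_width: 0.0455
grip_force: 63.8
[10.68397786 -7.45618808] [-3.87180189  3.8955441  -1.28226017] [0.76634871 0.53349168 0.10083508]
```

```bash
python3 -m inch '[[[0.03,0.002,0,0.06],[0.03,0.002,0,0],[0,0,0,0],[0,0,0,0]]]';python3 -m inch '[[[0,0,-0.04,0],[0,0,-0.04,0],[0,0,0,0],[0,0,0,0]]]';python3 -c "
from h import *
s=manip.state();q=s['tcp_rot'];print(s['ee_pos'],Rot.from_quat(q).as_euler('zyx'),s['ft_force'],s['ft_torque'])"
```

```text
clock: 25.5
ee_pos: [0.5635, -0.0779, 0.1154]
tcp_rot: [0.684, 0.73, -0.001, -0.002]
ft_force: [-5.6, 4.6, 0.3]
gripper_width: 0.0452
grip_force: 64.1
clock: 25.9
ee_pos: [0.5635, -0.0779, 0.1153]
tcp_rot: [0.684, 0.73, -0.001, -0.002]
ft_force: [-8.4, 5.0, 6.1]
gripper_width: 0.0452
grip_force: 64.9
[ 0.56346209 -0.07785574  0.1153474 ] [-1.63561616 -0.00456702 -3.14044527] [-8.3729595   5.04383445  6.11025951] [ 0.87001806  1.44712401 -0.06743271]
```

```bash
python3 -m inch '[[[0.03,0.002,0,0],[0.02,0.001,-0.01,0],[0,0,0,0],[0,0,0,0],[0,0,0,0]]]';python3 -c "
from h import *
s=manip.state();q=s['tcp_rot'];print(s['ee_pos'],Rot.from_quat(q).as_euler('zyx'),s['ft_force'],s['ft_torque'])"
```

```text
clock: 26.4
ee_pos: [0.5637, -0.0778, 0.1154]
tcp_rot: [0.684, 0.73, -0.002, -0.003]
ft_force: [-12.2, 5.5, 9.2]
gripper_width: 0.0455
grip_force: 65.2
[ 0.56366477 -0.07784537  0.11538605] [-1.63573065 -0.00675622 -3.1405717 ] [-12.24865249   5.53977652   9.24558231] [0.85707656 1.88298915 0.01143481]
```

```bash
python3 -m inch '[[[0,0,0,0],[0,0,0,0],[0,0,0,0],[0,0,0,0],[0,0,0,0],[0,0,0,0]]]';python3 -c "
from h import *
s=manip.state();print(s['ft_force'],s['ft_torque'])
f=s['ft_force']
if -14<f[0]<-9 and 5<f[2]<12: print(manip.hand_in())"
```

```text
clock: 27.0
ee_pos: [0.5637, -0.0778, 0.1154]
tcp_rot: [0.684, 0.73, -0.002, -0.003]
ft_force: [-11.7, 4.4, 8.7]
gripper_width: 0.0453
grip_force: 65.2
[-11.65885177   4.38605726   8.6974135 ] [ 0.87201017  1.83191746 -0.03721594]
the job is handed in; nothing more can be done
None
```

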